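Dry-fit a stone indent into its tapered notch and set the retaining bar

TASK

A stone slab is held on the plywood bonding board, with a tapered notch cut into its near edge for the loose repair piece that lies on the board in front of it. With the fingertips push the piece along the board, narrow end first, fully home into the notch so that its front face is flush with the slab's edge; it must never be lifted or tipped up. Once it is home, push the swing bar round until its rubber foot rests against the front of the piece, and leave the rubbing stone, pencil, mallet and chisel where they are.

Things in the scene. Friction and masses are not known exactly. Their poses are not given: they have to be found in the camera images.
- board: Fixed plywood board, 350 x 350 x 12 mm, x -190 to 160, y -150 to 200 mm. Origin on the table under the middle of the notch's mouth; x points into the notch, y left, z up. On it a stone slab 40 mm thick (top z = 52 mm): x 0 to 130, y -120 to 120 mm, near face at x = 0, 22 mm high battens at its sides and back.
- notch_mouth (a point): Middle of the notch's mouth in the slab's near face, at board x = 0, y = 0, z = 12 mm (the board's upper face). The notch goes right through the slab's thickness, is open to -x and symmetrical: 100 mm wide at the mouth, narrowing straight to 84 mm at its flat back 60 mm in.
- indent: Loose repair piece of the same stone: tapered block 60 mm long, 40 mm high, about 0.5 kg. Origin at the centre of its underside; x points to the narrow end. Wide front face at x = -30 mm, 97 mm wide; narrow end at x = 30 mm, 81 mm wide. Home: its origin at board x = 30, y = 0, z = 12 mm, 1.5 mm play each side. Starts 110 to 140 mm short of home, up to 25 mm to a side, turned up to 0.35 rad.
- swing_bar (a joint): Angle q (rad) of the steel swing bar about its upright pivot. From the pivot it points along (-sin q, -cos q) in board x, y. At 0 it lies along the slab's near face, its rubber foot just touching a piece that is home; 1.57: it points to -x. Stops at -0.06 and 2.3; starts at 1.6 to 2.1. Stiff (0.15 N m friction): stays where it is left.
- bar_pivot (a point): Point on the pivot axis of the swing bar, fixed at board x = -35, y = 115, z = 32 mm. The flat bar stands on edge, 6 mm thick, 24 mm high (18 to 42 mm above the table), and reaches 159 mm from the axis. 115 mm out a screw crosses it: its rubber foot (22 mm across) ends 35 mm from the bar's middle plane on the slab's side; its tail ends 13 mm off on the outer side. Nut top 53 mm above the table.
- bar_end (a point): Point on the outer face of the swing bar (the face away from the slab when closed), 140 mm from the pivot axis, 30 mm above the table; moves with the bar. The outer face is flat and free to push from 122 to 152 mm from the axis.
- rubbing_stone: Loose grey abrasive block 26 x 68 x 22 mm lying on top of the slab, left part; origin at the centre of its underside. Leave it.
- pencil: Loose carpenter's pencil 12 x 168 x 10 mm lying along the top of the slab behind the notch, from the middle to the right; origin under its middle. Leave it.
- mallet: Loose bell-headed carver's mallet 68 x 199 x 68 mm lying on the table to the right of the board; origin under its middle. Leave it.
- chisel: Loose flat steel chisel 28 x 190 x 14 mm lying on the table to the right of the mallet; origin under its middle. Leave it.
There are look-alikes about, which are no part of the job. Leave any purple or red look-alike of the indent alone.

How it is judged:
On the way, in this order (a step that is already met when the one before it is completed fails the run):
1. the repair piece is fully home in the notch, with the bar still swung away (x of indent in the frame of board above 0.027 m and y of indent in the frame of board between -0.004 and 0.004 m and angle between the x axis of indent and the x axis of board, either way round below 0.06 rad and value of joint swing_bar above 0.3 rad), for 0.2 s.
2. the swing bar is closed on the piece (value of joint swing_bar below 0.03 rad), for 0.2 s.
At the end, for the whole second after the job is handed in: The repair piece lies flat and at rest on the board in the notch, its front face within 3 mm of the slab's near face, within 4 mm of the notch's middle line and square to it within 0.06 rad; the swing bar's angle is below 0.03 rad, so that its rubber foot is against the piece (within about 3 mm) (x of indent in the frame of board between 0.027 and 0.033 m and y of indent in the frame of board between -0.004 and 0.004 m and angle between the x axis of indent and the x axis of board, either way round below 0.06 rad and angle between indent's own z axis and vertical below 0.04 rad and height (world z) of indent below 0.015 m and value of joint swing_bar below 0.03 rad and linear speed of indent below 0.01 m/s); the robot touches nothing.
It fails at once if the repair piece is lifted off the board (height (world z) of indent above 0.02 m).
It fails at once if the repair piece is tipped up (angle between indent's own z axis and vertical above 0.15 rad).
It fails at once if the rubbing stone, the pencil, the mallet or the chisel is moved by more than 20 mm (distance of any of rubbing_stone, pencil, mallet, chisel from where it was at the start of the episode above 0.02 m).
It also fails if it takes over 64 s, if anything falls off the work surface, if the arm or the gripper's body presses on something with over 40 N, if the wrist force passes 120 N, or if a joint passes its speed limit or range.

ROBOT

A 6-joint arm with a two-finger parallel gripper is mounted at the origin on a cart in front of the work surface, level with it; the furniture and walls round the work are solid. World frame = base frame: x ahead of the robot, y to its left, z up, the work surface at z = 0. Lengths are in m, angles in rad, forces in N, time in s.
With the tool pointing down it reaches from about 0.35 to 1 m from the base axis. Payload 7.1 kg.
Tool frame: the origin (TCP) lies at the very end of the fingers, on their centre line; the grasp point (between the pads) lies 19 mm behind it; x points along the fingers, z is the direction in which the jaws open and shut, and the axes are right-handed (so a half turn about x gives the same grasp; the last joint's range is limited). The gripper opens to 85 mm and grips with 20 to 120 N. Pads are 22 mm wide; open, the fingers measure 114 mm over their backs; the gripper's body (76 mm by 85 mm) begins 54 mm behind the grasp point. The pads swing forward as they close: fully open they stand 13 mm farther back than shut.
Start: joints at [-1.138, 0.423, 1.63, -0, 1.089, -0.019], TCP at [0.273, -0.562, 0.231] pointing down, gripper open.
Joint ranges: [-3, 3], [-0.9, 2.11], [0.09, 2.58], [-1.31, 4.45], [0.11, 2.69], [-2.54, 2.54]. Speed limits (rad/s): [2.39, 2.39, 3.01, 3.14, 3.14, 3.14].

INTERFACE

Orientations are given as a unit quaternion [x, y, z, w].
In Python, from station import * gives the robot as it stands. The module is installed in compiled form; this text tells all that it offers.
- The arm moves only by the tool carry_out, never from a script. Its argument "increments" is one flat list of numbers, 7 for each row, row after row: the closure in counts, from 0 (fully open) to 255 (shut), then the shift along the tool's x, y, z in cm, then the turn, a rotation vector about the tool's x, y, z in degrees. A call has 1 to 5 rows; each row is the pose to reach, as a shift and turn from the pose measured when the call began, along the tool's axes at that moment; what a row does not reach only later rows make up. A row lasts 1/8 s, in which the tool goes at most 62.5 mm and 10.7 degrees, less where a joint would pass 70% of its speed; a pose out of reach is approached as far as the arm can. A call with a gripper value outside its range is refused whole. The fingers move at their own pace and stop on an object; the grip force is fixed at half the most. Time passes only in rows, so rows that repeat a pose let the fingers close. It gives the time, the measured TCP pose, the force and the opening at its end, in the units of the state.
- get_obs(): the state, without advancing time (a new reading comes with each control period).
- camera(name): name is "scene" or "top"; returns a dict with "img" (384x512x3 uint8, red, green, blue), "intrinsics" (3x3 intrinsics, pixels), "dist" ([k1, k2, p1, p2, k3] as OpenCV has them; the pictures are not rectified), "world_from_camera" (4x4, takes a point from camera to world coordinates). Camera axes: x right, y down, z forward; pixel columns grow to the right and rows downward; lengths in m; the calibration is good to about 2 mm. A picture is of the moment at which its call begins. There is no depth.
- job_done(): hands the job in, once; it reports no verdict.
The state is a dict: "time": time; "q": joint angles; "qd": joint speeds; "joint_efforts": joint torques, N m; "eef_pos": TCP position; "ee_rot": TCP orientation; "ft_force": force on the tool from outside, world axes, zero at the start; "torque": the same for the moment, N m; "grip_width": finger opening in m.
Only numpy, scipy, OpenCV 4.12 (cv2) and the standard library are available. Lean on these libraries where they do the work, as an engineer would, in place of code of your own. Each camera call takes 0.05 s, during which the arm holds its last target.

## Working session

There is one attempt and no reset: what is moved stays moved. The work goes in short steps, Python scripts to look and compute and a tool call to move; the robot and the scene stay as the last step left them, time stands still between calls to the robot, and variables do not carry over. Pictures are saved under pics/ and viewed, and the job is handed in when it is done.

Besides the shell and the picture viewer there is one more tool, called after ">>>" as a command line: name --argument value ..., lists and objects as JSON in quotes. carry_out: Moves the arm, as the interface text tells. Its arguments: {"type":"object","properties":{"increments":{"type":"array","items":{"type":"number"}}},"required":["increments"]}

```bash
mkdir -p pics; cat > h.py <<'E'
from station import *
import numpy as np, cv2
from scipy.spatial.transform import Rotation as R
def snap(n,tag):
    c=camera(n); np.savez(f'{tag}.npz',**{k:np.array(v) for k,v in c.items()})
    cv2.imwrite(f'pics/{tag}.png',c['img'][:,:,::-1]); return c
def crop(tag,x0,y0,x1,y1,s,out):
    im=cv2.imread(f'pics/{tag}.png')[y0:y1,x0:x1]
    cv2.imwrite(f'pics/{out}.png',cv2.resize(im,None,fx=s,fy=s,interpolation=cv2.INTER_CUBIC))
def ray(c,uv,z):
    p=cv2.undistortPoints(np.array([[uv]],float),c['intrinsics'],c['dist'])[0,0]
    T=c['world_from_camera']; d=T[:3,:3]@[p[0],p[1],1]; o=T[:3,3]
    return o+d*(z-o[2])/d[2]
def proj(c,P):
    T=np.linalg.inv(c['world_from_camera']); r=cv2.Rodrigues(T[:3,:3])[0]
    return cv2.projectPoints(np.array(P,float).reshape(-1,1,3),r,T[:3,3],c['intrinsics'],c['dist'])[0][:,0]
E
python3 - <<'E'
from h import *
for n in('scene','top'):
    c=snap(n,n+'0'); print(n,c['world_from_camera'].round(3).tolist(),c['intrinsics'].round(1).tolist())
print(get_obs())
E
```

```text
scene [[-0.568, -0.584, 0.58, -0.302], [-0.823, 0.416, -0.387, 0.518], [-0.015, -0.697, -0.717, 1.16], [0.0, 0.0, 0.0, 1.0]] [[486.7, 0.0, 267.4], [0.0, 486.7, 189.6], [0.0, 0.0, 1.0]]
top [[-0.009, -0.994, 0.111, 0.457], [-1.0, 0.006, -0.021, -0.085], [0.02, -0.111, -0.994, 1.071], [0.0, 0.0, 0.0, 1.0]] [[364.6, 0.0, 260.7], [0.0, 364.6, 185.5], [0.0, 0.0, 1.0]]
{'time': 0.1, 'q': array([-1.13797546e+00,  4.23766686e-01,  1.63060989e+00, -4.82467960e-05,
        1.08862370e+00, -1.90162086e-02]), 'qd': array([-0.00100575, -0.00421285, -0.0013684 , -0.00194133,  0.00089226,
        0.00018434]), 'joint_efforts': array([ 7.90827039e-05, -5.58422506e+01, -2.82445335e+01, -1.58287889e-04,
        2.94987898e-03, -3.34898679e-06]), 'eef_pos': array([ 0.27267958, -0.56182395,  0.23062347]), 'ee_rot': array([ 0.37554621,  0.59972422, -0.37502729,  0.59887431]), 'ft_force': array([-0.44491684,  0.34090646,  0.23599174]), 'torque': array([ 0.00848276, -0.00909656, -0.03296894]), 'grip_width': 0.08540565844747114}
```

View pics/scene0.png

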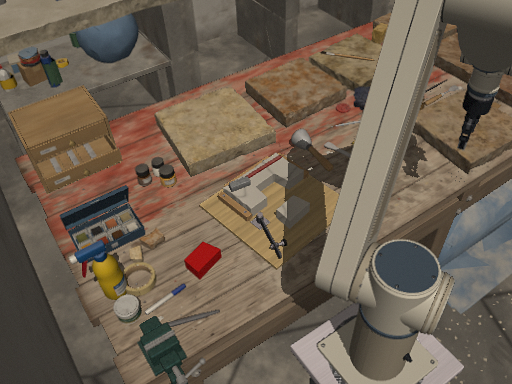

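View pics/top0.png

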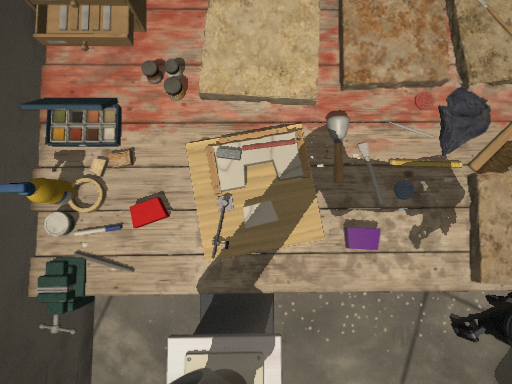

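The top view shows three candidates for the piece: a stone-coloured block on the board at (262,212), a red block at (149,211) and a purple one at (363,238). By the description it is the stone one. The bar's pivot is near (224,200) and its end near (213,257). I'll check with a close crop.

```bash
python3 -c "
from h import *
crop('top0',180,115,335,265,5,'top0c'); crop('scene0',195,140,355,270,5,'scene0c')"
```

```text
(no output)
```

View pics/top0c.png

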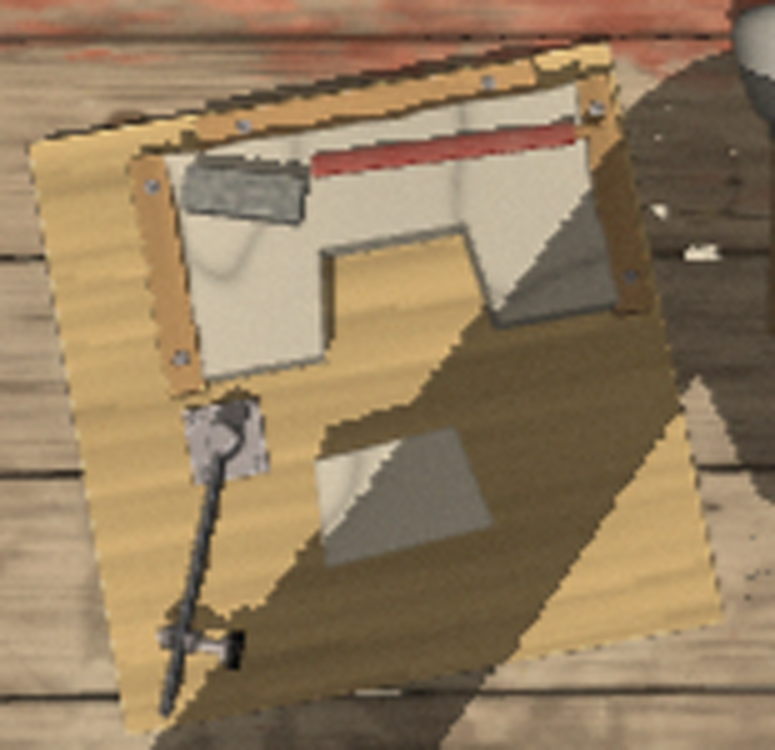

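View pics/scene0c.png

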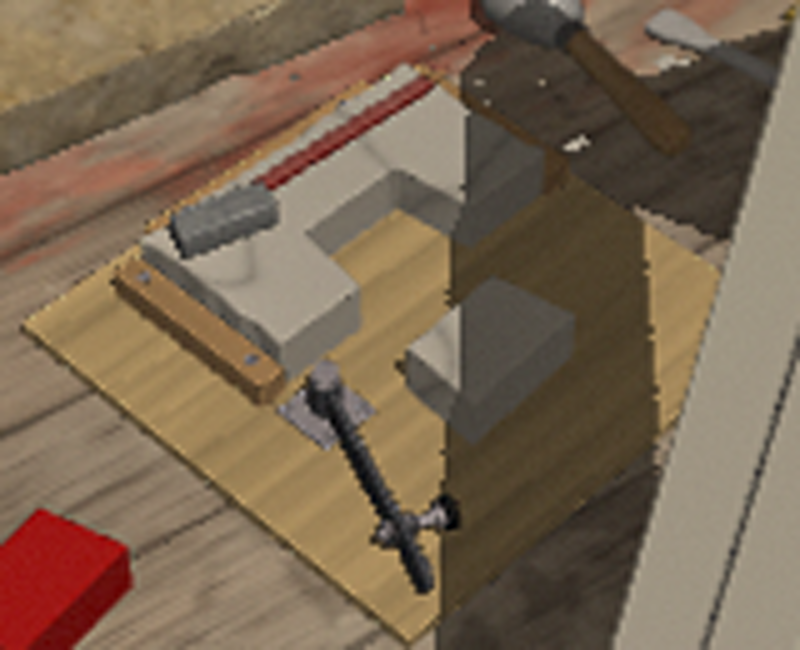

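```bash
cat >> h.py <<'E'
from scipy.optimize import least_squares
def pose_fit(cs,obs,x0):
    # obs: list of (cam, uv, local pt)
    def f(p):
        r=[]
        for c,uv,l in obs:
            cs_,s=np.cos(p[2]),np.sin(p[2])
            P=[p[0]+cs_*l[0]-s*l[1],p[1]+s*l[0]+cs_*l[1],l[2]]
            r+=list(proj(cs[c],[P])[0]-uv)
        return np.array(r)
    s=least_squares(f,x0,loss='soft_l1'); return s.x,f(s.x).reshape(-1,2)
T=lambda x,y:(180+(x+.5)/5-.5,115+(y+.5)/5-.5)
S=lambda x,y:(195+(x+.5)/5-.5,140+(y+.5)/5-.5)
E
python3 - <<'E'
from h import *
cs={n:dict(np.load(n+'0.npz')) for n in('top','scene')}
h=.052
ob=[('top',T(30,147),(.16,.2,.012)),('top',T(722,622),(-.19,-.15,.012)),('top',T(128,733),(-.19,.2,.012)),
('top',T(204,380),(0,.12,h)),('top',T(326,358),(0,.05,h)),('top',T(322,252),(.06,.042,h)),('top',T(465,228),(.06,-.042,h)),('top',T(495,325),(0,-.05,h)),
('scene',S(22,325),(.16,.2,.012)),('scene',S(408,642),(-.19,.2,.012)),('scene',S(280,350),(0,.12,h)),('scene',S(358,292),(0,.05,h)),('scene',S(308,233),(.06,.042,h)),('scene',S(395,172),(.06,-.042,h))]
for k in (None,'top','scene'):
    o=[a for a in ob if k in(None,a[0])]
    b,r=pose_fit(cs,o,[.5,-.08,.2]); print('board',k,b.round(4)); 
    if k is None: print(r.round(1).tolist()); B=b
op=[('top',T(325,567),(-.03,.0485,h)),('top',T(493,523),(-.03,-.0485,h)),('top',T(317,460),(.03,.0405,h)),('top',T(458,428),(.03,-.0405,h)),
('scene',S(407,359),(.03,.0405,h)),('scene',S(492,279),(.03,-.0405,h)),('scene',S(576,321),(-.03,-.0485,h)),('scene',S(472,398),(-.03,.0485,h))]
for k in (None,'top','scene'):
    o=[a for a in op if k in(None,a[0])]
    p,r=pose_fit(cs,o,[.4,-.08,.2]); print('piece',k,p.round(4),r.round(1).tolist())
    c,s=np.cos(B[2]),np.sin(B[2]); d=p[:2]-B[:2]; print(' in board',c*d[0]+s*d[1],-s*d[0]+c*d[1],p[2]-B[2])
# bar
e=ray(cs['top'],T(167,712),.042); 
d=e[:2]-B[:2]; c,s=np.cos(B[2]),np.sin(B[2]); e=np.array([c*d[0]+s*d[1],-s*d[0]+c*d[1]])-[-.035,.115]
print('bar end rel',e,np.hypot(*e),'q',np.arctan2(-e[0],-e[1]))
o=get_obs(); print(R.from_quat(o['ee_rot']).as_matrix().round(3))
E
```

```text
board None [ 0.5776 -0.11    0.1752]
[[-0.6, -0.2], [0.9, 0.8], [-0.4, 1.4], [-0.5, 0.2], [-0.3, 0.1], [-0.5, 0.0], [0.1, -0.4], [0.8, 0.3], [-0.3, -0.3], [0.1, -0.1], [-0.1, -0.8], [0.5, -1.0], [-0.8, -0.1], [0.2, -0.9]]
board top [ 0.5782 -0.1104  0.1746]
board scene [ 0.5755 -0.109   0.1726]
piece None [ 0.4913 -0.1014  0.2195] [[-0.0, 0.4], [0.4, 1.2], [-0.4, 0.0], [-0.4, -0.1], [-0.1, -2.6], [0.1, -0.9], [-0.3, -1.3], [-0.1, 1.0]]
 in board -0.08344580802255283 0.023561907339381925 0.0443179270930088
piece top [ 0.4923 -0.1017  0.2228] [[0.1, 0.1], [0.5, 0.8], [-0.3, -0.3], [-0.3, -0.5]]
 in board -0.08254303605935807 0.023092162046298933 0.04756011842430097
piece scene [ 0.4875 -0.0988  0.2293] [[-0.1, -1.4], [0.1, 0.2], [-0.2, -0.3], [0.2, 2.2]]
 in board -0.08678372681948386 0.026733478006207588 0.054062773526992014
bar end rel [-0.14202987  0.05582628] 0.15260752783545226 q 1.9453057987138016
[[-0.001  0.9    0.437]
 [ 0.001  0.437 -0.9  ]
 [-1.    -0.    -0.001]]
```

```bash
cat >> h.py <<'E'
BP=np.array([.5780,-.1102,.1747])
def b2w(x,y):
    c,s=np.cos(BP[2]),np.sin(BP[2]); return BP[:2]+[c*x-s*y,s*x+c*y]
def w2b(p):
    c,s=np.cos(BP[2]),np.sin(BP[2]); d=np.array(p[:2])-BP[:2]; return np.array([c*d[0]+s*d[1],-s*d[0]+c*d[1]])
def goto(x,y,z,yaw):
    """board x,y m, z world, yaw = board angle of tool y (rad)"""
    o=get_obs(); M=R.from_quat(o['ee_rot']).as_matrix()
    a=yaw+BP[2]; ty=np.array([np.cos(a),np.sin(a),0]); tx=np.array([0,0,-1.]); G=np.c_[tx,ty,np.cross(tx,ty)]
    d=M.T@(np.r_[b2w(x,y),z]-o['eef_pos'])*100
    rv=np.degrees(R.from_matrix(M.T@G).as_rotvec())
    print('shift cm',d.round(2),'turn',rv.round(1))
def where():
    o=get_obs(); M=R.from_quat(o['ee_rot']).as_matrix()
    print('t',round(o['time'],2),'board xy',w2b(o['eef_pos']).round(4),'z',o['eef_pos'][2].round(4),'yaw',round(np.arctan2(M[1,1],M[0,1])-BP[2],3),'F',o['ft_force'].round(1),'w',round(o['grip_width'],4),'q',o['q'].round(2))
E
python3 -c "
from h import *
where(); goto(-.077,.087,.20,np.pi/2-.133)"
```

```text
t 0.1 board xy [-0.3792 -0.3917] z 0.2306 yaw 0.277 F [-0.4  0.3  0.2] w 0.0854 q [-1.14  0.42  1.63 -0.    1.09 -0.02]
shift cm [  3.11  42.16 -37.77] turn [-66.5  -0.1  -0. ]
```

>>> carry_out --increments '[215, 3, 42.2, -37.8, -66.5, 0, 0, 215, 3, 42.2, -37.8, -66.5, 0, 0, 215, 3, 42.2, -37.8, -66.5, 0, 0, 215, 3, 42.2, -37.8, -66.5, 0, 0, 215, 3, 42.2, -37.8, -66.5, 0, 0]'

```text
time: 0.72
eef_pos: [0.3912, -0.2715, 0.2145]
ee_rot: [0.062, 0.705, -0.062, 0.704]
ft_force: [0.9, 0.0, -0.4]
grip_width: 0.0134
```

```bash
python3 -c "
from h import *
where(); goto(-.077,.087,.20,np.pi/2-.133)"
```

```text
t 0.72 board xy [-0.212  -0.1264] z 0.2145 yaw 1.22 F [ 0.9  0.  -0.4] w 0.0134 q [-0.63  0.23  1.96  0.    0.95 -0.46]
shift cm [ 1.48 24.67  5.35] turn [-12.5  -0.   -0.1]
```

>>> carry_out --increments '[215, 1.5, 24.7, 5.4, -12.5, 0, 0, 215, 1.5, 24.7, 5.4, -12.5, 0, 0, 215, 1.5, 24.7, 5.4, -12.5, 0, 0, 215, 1.5, 24.7, 5.4, -12.5, 0, 0, 215, 1.5, 24.7, 5.4, -12.5, 0, 0]'

```text
time: 1.35
eef_pos: [0.4884, -0.0343, 0.1994]
ee_rot: [-0.016, 0.707, 0.017, 0.707]
ft_force: [-0.6, -0.8, -0.3]
grip_width: 0.0134
```

```bash
python3 -c "
from h import *
where(); goto(-.077,.087,.08,np.pi/2-.133);goto(-.077,.087,.02,np.pi/2-.133); snap('top','top1'); crop('top1',180,115,335,265,4,'top1c')"
```

```text
t 1.35 board xy [-0.075   0.0903] z 0.1994 yaw 1.444 F [-0.6 -0.8 -0.3] w 0.0134 q [-0.1   0.27  1.95  0.    0.92 -0.14]
shift cm [11.94 -0.37 -0.15] turn [ 0.3 -0.  -0.1]
shift cm [17.94 -0.38 -0.15] turn [ 0.3 -0.  -0.1]
```

View pics/top1c.png

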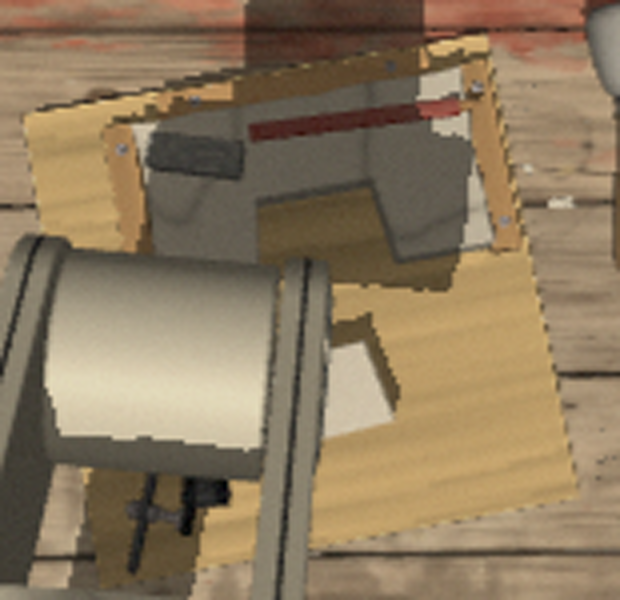

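The arm hides the fingers in the top view, but the piece and the bar haven't moved. I'll descend part of the way and check with the scene camera.

>>> carry_out --increments '[215, 3, -0.4, -0.2, 0, 0, 0, 215, 8, -0.4, -0.2, 0, 0, 0, 215, 12, -0.4, -0.2, 0, 0, 0, 215, 12, -0.4, -0.2, 0, 0, 0]'

```text
time: 1.9
eef_pos: [0.4832, -0.0404, 0.0771]
ee_rot: [-0.015, 0.71, 0.017, 0.704]
ft_force: [1.1, 0.5, -0.6]
grip_width: 0.0133
```

```bash
python3 -c "
from h import *
where(); goto(-.077,.087,.02,np.pi/2-.133); snap('scene','scene1'); crop('scene1',195,140,355,270,5,'scene1c')"
```

```text
t 1.9 board xy [-0.0812  0.0852] z 0.0771 yaw 1.441 F [ 1.1  0.5 -0.6] w 0.0133 q [-0.11  0.48  2.02  0.    0.65 -0.15]
shift cm [5.71 0.22 0.44] turn [ 0.2 -0.4 -0.1]
```

View pics/scene1c.png

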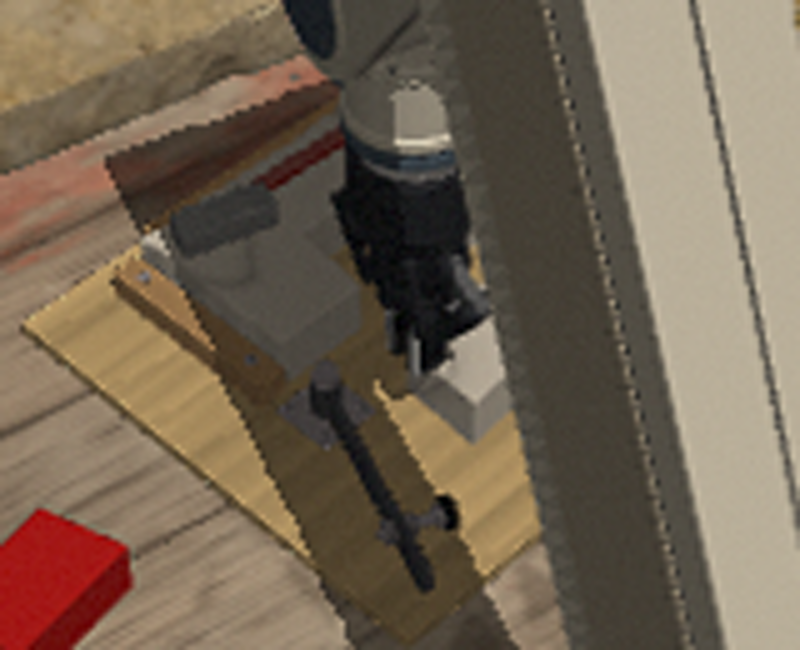

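The scene view shows the fingertips at crop (415,365), between the pivot and the piece's left face. Next I'll descend to pushing height.

>>> carry_out --increments '[215, 0, 0.4, 0.4, 0, 0, 0, 215, 1.5, 0.4, 0.4, 0, 0, 0, 215, 3.5, 0.4, 0.4, 0, 0, 0, 215, 5.6, 0.4, 0.4, 0, 0, 0, 215, 5.6, 0.4, 0.4, 0, 0, 0]'

```text
time: 2.58
eef_pos: [0.4876, -0.036, 0.022]
ee_rot: [-0.015, 0.709, 0.017, 0.705]
ft_force: [-0.1, 0.1, -0.1]
grip_width: 0.0132
```

```bash
python3 -c "
from h import *
where(); goto(-.0815,.0554,.02,np.pi/2-.133)"
```

```text
t 2.58 board xy [-0.0761  0.0888] z 0.022 yaw 1.441 F [-0.1  0.1 -0.1] w 0.0132 q [-0.1   0.59  2.02  0.    0.54 -0.15]
shift cm [ 0.19 -3.38 -0.1 ] turn [ 0.2 -0.3 -0.1]
```

>>> carry_out --increments '[215, 0, -0.7, -0.1, 0, 0, 0, 215, 0.1, -1.2, -0.1, 0, 0, 0, 215, 0.1, -1.6, -0.1, 0, 0, 0, 215, 0.1, -2.0, -0.1, 0, 0, 0, 215, 0.1, -2.4, -0.1, 0, 0, 0]'

```text
time: 3.2
eef_pos: [0.4882, -0.0602, 0.0216]
ee_rot: [-0.015, 0.709, 0.017, 0.705]
ft_force: [0.3, 5.6, 3.9]
grip_width: 0.0137
```

```bash
python3 -c "
from h import *
where(); goto(-.0815,.0554,.02,np.pi/2-.133)"
```

```text
t 3.2 board xy [-0.0797  0.0649] z 0.0216 yaw 1.441 F [0.3 5.6 3.9] w 0.0137 q [-0.15  0.59  2.02  0.    0.54 -0.19]
shift cm [ 0.16 -0.96 -0.05] turn [ 0.2 -0.3 -0.1]
```

>>> carry_out --increments '[215, 0, -0.4, 0, 0, 0, 0, 215, 0, -0.8, 0, 0, 0, 0, 215, 0, -1.0, 0, 0, 0, 0, 215, 0, -1.0, 0, 0, 0, 0, 215, 0, 0.5, 0, 0, 0, 0]'

```text
time: 3.82
eef_pos: [0.4883, -0.0555, 0.0216]
ee_rot: [-0.015, 0.708, 0.016, 0.705]
ft_force: [0.5, 0.5, -0.9]
grip_width: 0.0131
```

```bash
python3 -c "
from h import *
where(); goto(-.0815,.07,.08,np.pi/2-.133);snap('scene','scene2'); crop('scene2',195,140,355,270,5,'scene2c')"
```

```text
t 3.83 board xy [-0.0789  0.0694] z 0.0216 yaw 1.439 F [ 0.5  0.5 -0.9] w 0.0131 q [-0.14  0.59  2.02  0.    0.54 -0.18]
shift cm [-5.84  0.03 -0.29] turn [ 0.1 -0.2 -0.1]
```

View pics/scene2c.png

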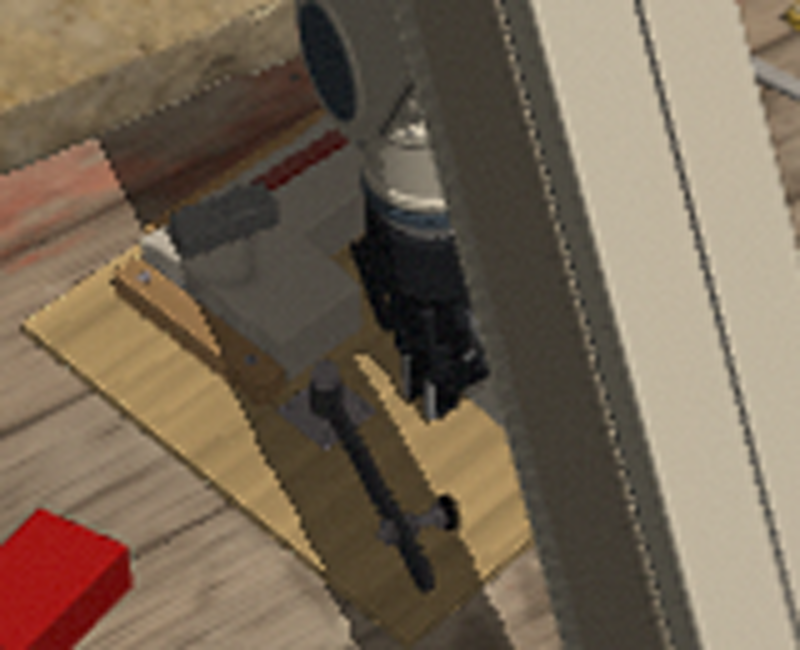

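The piece is hidden by the arm, so I'll lift, go round behind it and measure it again.

>>> carry_out --increments '[215, -5, 0.3, 0, 0, 0, 0, 215, -10, 0.3, 0, 0, 0, 0, 190, -15, 0.3, 0, 0, 0, 0, 160, -18, 0.3, 0, 10, 0, 0, 140, -18, 0.3, 0, 20, 0, 0]'

```text
time: 4.5
eef_pos: [0.49, -0.0508, 0.2041]
ee_rot: [0.109, 0.699, -0.109, 0.699]
ft_force: [-0.1, -0.9, -0.6]
grip_width: 0.0384
```

```bash
python3 -c "
from h import *
where(); goto(-.175,.0,.2,0)"
```

```text
t 4.5 board xy [-0.0763  0.0738] z 0.2041 yaw 1.086 F [-0.1 -0.9 -0.6] w 0.0384 q [-0.13  0.27  1.94  0.    0.93  0.18]
shift cm [  0.4  -11.13  -5.3 ] turn [62.2 -0.  -0. ]
```

>>> carry_out --increments '[130, 0.4, -11.1, -5.3, 62, 0, 0, 130, 0.4, -11.1, -5.3, 62, 0, 0, 130, 0.4, -11.1, -5.3, 62, 0, 0, 130, 0.4, -11.1, -5.3, 62, 0, 0, 130, 0.4, -11.1, -5.3, 62, 0, 0]'

```text
time: 5.12
eef_pos: [0.4054, -0.1402, 0.1999]
ee_rot: [0.414, 0.574, -0.413, 0.573]
ft_force: [-0.1, 0.9, -0.1]
grip_width: 0.0415
```

```bash
python3 -c "
from h import *
where(); goto(-.175,.0,.2,0);snap('scene','scene3'); crop('scene3',195,140,355,270,5,'scene3c');snap('top','top3'); crop('top3',180,115,335,265,5,'top3c')"
```

```text
t 5.12 board xy [-0.1752  0.0005] z 0.1999 yaw 0.148 F [-0.1  0.9 -0.1] w 0.0415 q [-0.36  0.18  2.07  0.    0.89  0.89]
shift cm [-0.01  0.01  0.05] turn [ 8.5 -0.1  0. ]
```

View pics/top3c.png

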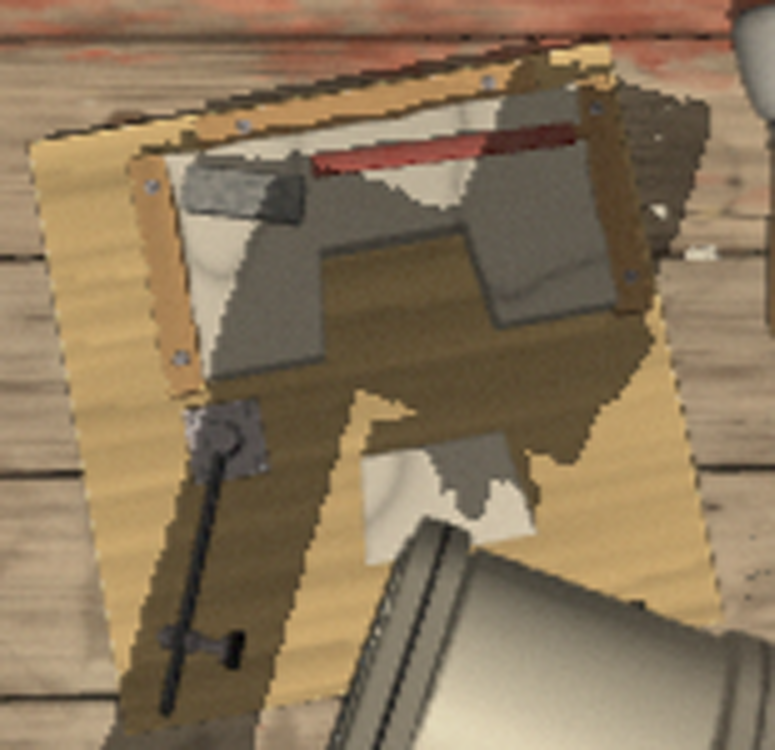

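View pics/scene3c.png

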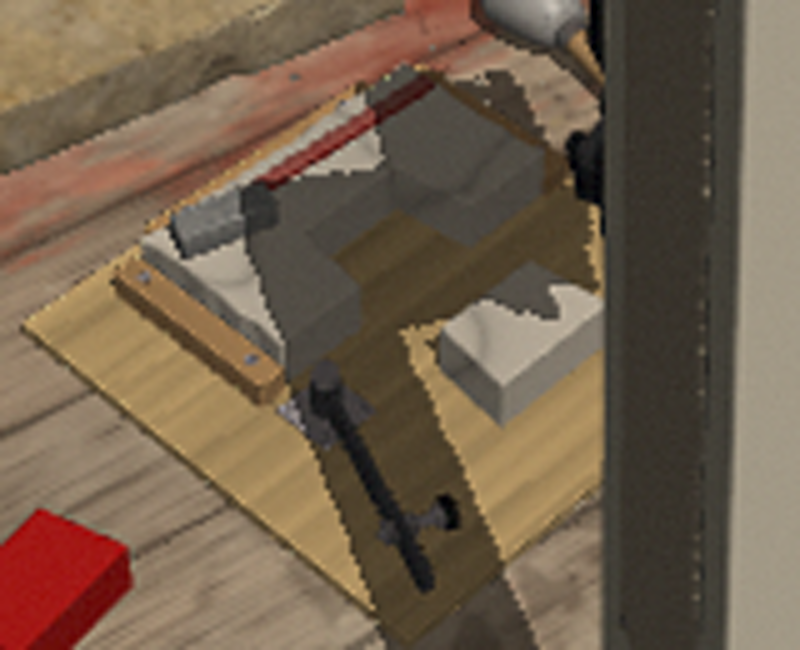

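The piece is now roughly in line with the notch. In the top crop its corners are at (362,457), (505,433), (537,534) and (368,566).

```bash
python3 - <<'E'
from h import *
cs={n:dict(np.load(n+'3.npz')) for n in('top','scene')}
h=.052
op=[('top',T(368,565),(-.03,.0485,h)),('top',T(536,534),(-.03,-.0485,h)),('top',T(362,456),(.03,.0405,h)),('top',T(504,433),(.03,-.0405,h)),
('scene',S(440,347),(.03,.0405,h)),('scene',S(502,386),(-.03,.0485,h)),('scene',S(531,264),(.03,-.0405,h))]
for k in (None,'top'):
    o=[a for a in op if k in(None,a[0])]
    p,r=pose_fit(cs,o,[.4,-.08,.2]); print('piece',k,r.round(1).tolist(),w2b(p),p[2]-BP[2])
goto(-.145,0,.02,0)
E
```

```text
piece None [[-0.4, 0.5], [0.3, 0.4], [-0.1, 0.5], [-0.1, -0.1], [-0.1, -4.0], [-0.1, -0.0], [-0.4, -0.8]] [-0.08951606 -0.00036103] -0.0036549517682795407
piece top [[-0.4, 0.1], [0.3, 0.2], [-0.0, 0.1], [0.1, -0.3]] [-0.08869291 -0.00072222] -0.008625623118024062
shift cm [17.99  2.97  0.55] turn [ 8.8 -0.1  0. ]
```

>>> carry_out --increments '[130, 4, 1.5, 0, 8.8, 0, 0, 130, 9, 1.5, 0, 8.8, 0, 0, 130, 14, 1.5, 0, 8.8, 0, 0, 130, 18, 1.5, 0, 8.8, 0, 0, 130, 18, 1.5, 0, 8.8, 0, 0]'

```text
time: 5.85
eef_pos: [0.4174, -0.1339, 0.0176]
ee_rot: [0.453, 0.545, -0.454, 0.54]
ft_force: [-0.8, 0.4, 1.2]
grip_width: 0.0421
```

```bash
python3 -c "
from h import *
where(); goto(-.131,.0,.019,0);goto(-.011,.0,.019,0)"
```

```text
t 5.85 board xy [-0.1623  0.0046] z 0.0176 yaw 0.003 F [-0.8  0.4  1.2] w 0.0421 q [-0.34  0.56  2.13  0.    0.46  1.05]
shift cm [-0.16  3.13  0.47] turn [ 0.2 -0.3  0.4]
shift cm [-0.23 15.13  0.51] turn [ 0.2 -0.3  0.4]
```

>>> carry_out --increments '[130, -0.2, 1.0, 0.5, 0, -0.3, 0.4, 130, -0.2, 2.0, 0.5, 0, -0.3, 0.4, 130, -0.2, 2.6, 0.5, 0, -0.3, 0.4, 130, -0.2, 3.2, 0.5, 0, -0.3, 0.4, 130, -0.2, 4.0, 0.5, 0, -0.3, 0.4]'

```text
time: 6.48
eef_pos: [0.4566, -0.1314, 0.0196]
ee_rot: [0.453, 0.543, -0.454, 0.542]
ft_force: [-5.4, -1.8, 3.9]
grip_width: 0.0419
```

```bash
python3 -c "
from h import *
where(); goto(-.011,.0,.019,0)"
```

```text
t 6.47 board xy [-0.1232  0.0003] z 0.0196 yaw 0.004 F [-5.4 -1.8  3.9] w 0.0419 q [-0.3   0.58  2.06 -0.    0.5   1.09]
shift cm [ 0.04 11.22  0.07] turn [ 0.2 -0.   0.1]
```

>>> carry_out --increments '[130, 0, 0.8, 0, 0, 0, 0, 130, 0, 1.6, 0, 0, 0, 0, 130, 0, 2.4, 0, 0, 0, 0, 130, 0, 3.2, 0, 0, 0, 0, 130, 0, 4.0, 0, 0, 0, 0]'

```text
time: 7.1
eef_pos: [0.4952, -0.124, 0.0194]
ee_rot: [0.453, 0.544, -0.454, 0.541]
ft_force: [-5.3, -2.6, 4.5]
grip_width: 0.0421
```

```bash
python3 -c "
from h import *
where(); goto(-.011,.0,.019,0);snap('top','top4'); crop('top4',180,115,335,265,4,'top4c')"
```

```text
t 7.1 board xy [-0.0839  0.0008] z 0.0194 yaw 0.004 F [-5.3 -2.6  4.5] w 0.0421 q [-0.27  0.61  1.98 -0.    0.56  1.12]
shift cm [0.01 7.29 0.11] turn [ 0.2 -0.1  0.2]
```

View pics/top4c.png

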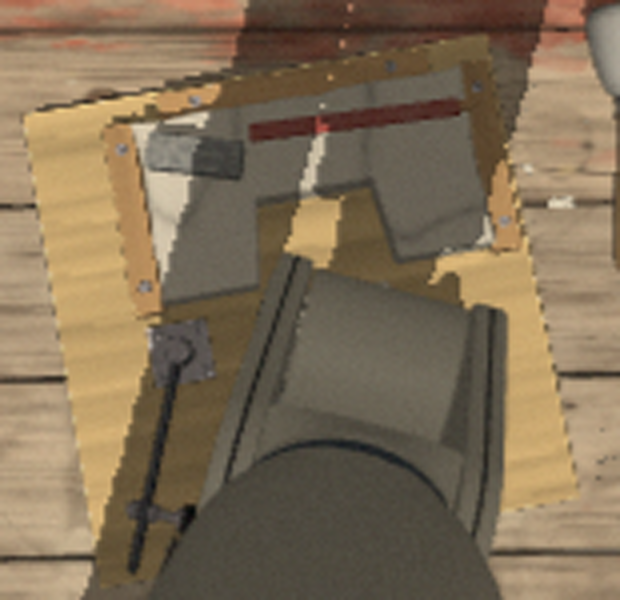

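>>> carry_out --increments '[130, 0, 0.8, 0.1, 0, 0, 0, 130, 0, 1.6, 0.1, 0, 0, 0, 130, 0, 2.4, 0.1, 0, 0, 0, 130, 0, 3.2, 0.1, 0, 0, 0, 130, 0, 4.0, 0.1, 0, 0, 0]'

```text
time: 7.78
eef_pos: [0.5369, -0.1177, 0.0194]
ee_rot: [0.453, 0.543, -0.454, 0.542]
ft_force: [-2.7, -0.3, -0.9]
grip_width: 0.0417
```

```bash
python3 -c "
from h import *
where(); goto(-.011,.0,.019,0)"
```

```text
t 7.78 board xy [-0.0418 -0.0003] z 0.0194 yaw 0.004 F [-2.7 -0.3 -0.9] w 0.0417 q [-0.24  0.64  1.89 -0.    0.61  1.16]
shift cm [ 0.03  3.08 -0.02] turn [ 0.2 -0.   0.1]
```

>>> carry_out --increments '[130, 0, 0.6, 0, 0, 0, 0, 130, 0, 1.2, 0, 0, 0, 0, 130, 0, 1.7, 0, 0, 0, 0, 130, 0, 2.1, 0, 0, 0, 0, 130, 0, 2.5, 0, 0, 0, 0]'

```text
time: 8.4
eef_pos: [0.5615, -0.1133, 0.0194]
ee_rot: [0.453, 0.543, -0.454, 0.542]
ft_force: [-3.4, -0.7, -0.7]
grip_width: 0.0415
```

```bash
python3 -c "
from h import *
where(); goto(-.011,.0,.019,0)
snap('scene','scene5'); crop('scene5',195,140,355,270,5,'scene5c')"
```

```text
t 8.4 board xy [-0.0168 -0.0002] z 0.0194 yaw 0.004 F [-3.4 -0.7 -0.7] w 0.0415 q [-0.22  0.66  1.84 -0.    0.64  1.17]
shift cm [ 0.03  0.58 -0.02] turn [ 0.2 -0.   0.1]
```

View pics/scene5c.png

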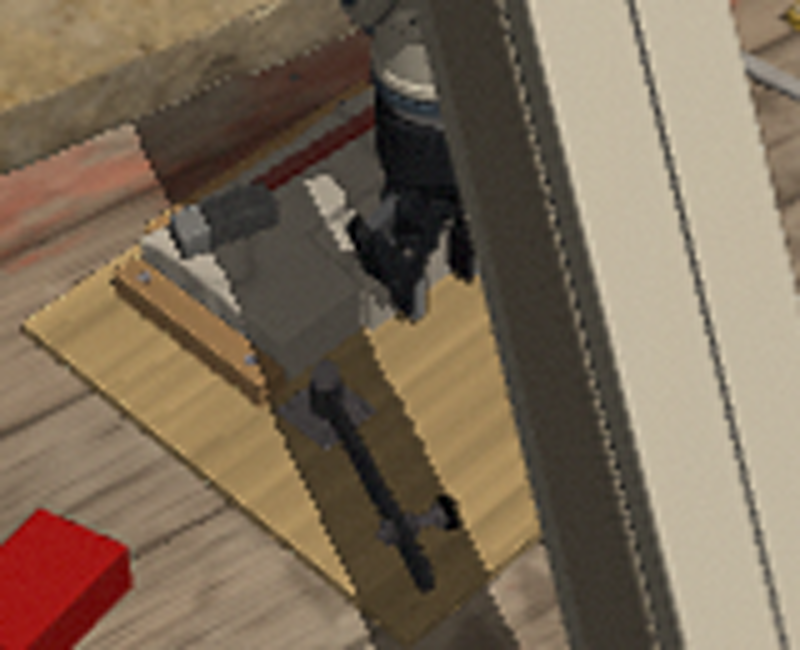

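The piece is almost in. I'll make the last push in small steps and watch the force.

>>> carry_out --increments '[130, 0, 0.2, 0, 0, 0, 0, 130, 0, 0.4, 0, 0, 0, 0, 130, 0, 0.5, 0, 0, 0, 0, 130, 0, 0.6, 0, 0, 0, 0]'

```text
time: 8.95
eef_pos: [0.568, -0.1122, 0.0194]
ee_rot: [0.453, 0.543, -0.454, 0.542]
ft_force: [-6.6, -1.7, 1.7]
grip_width: 0.0421
```

```bash
python3 -c "
from h import *
where()"
```

```text
t 8.95 board xy [-0.0102 -0.0002] z 0.0194 yaw 0.004 F [-6.6 -1.7  1.7] w 0.0421 q [-0.22  0.67  1.83 -0.    0.65  1.18]
```

>>> carry_out --increments '[130, 0, 0.1, 0, 0, 0, 0, 130, 0, 0.2, 0, 0, 0, 0, 130, 0, 0.3, 0, 0, 0, 0]'

```text
time: 9.32
eef_pos: [0.568, -0.112, 0.0194]
ee_rot: [0.452, 0.545, -0.455, 0.54]
ft_force: [-15.2, -5.2, 12.5]
grip_width: 0.0416
```

```bash
python3 -c "
from h import *
where()"
```

```text
t 9.32 board xy [-0.0102 -0.0001] z 0.0194 yaw 0.004 F [-15.2  -5.2  12.5] w 0.0416 q [-0.21  0.67  1.82 -0.    0.66  1.18]
```

It met a hard stop at TCP x = -10.2 mm, where about -11 mm was expected, and the force rose from 7 N to 16 N, so the piece is home. I'll back off, lift and look.

>>> carry_out --increments '[130, 0, -0.5, 0, 0, 0, 0, 130, 0, -1.5, 0, 0, 0, 0, 160, -1, -3, 0, 0, 0, 0, 200, -6, -4, 0, 0, 0, 0, 255, -12, -8, 0, 0, 0, 0]'

```text
time: 9.95
eef_pos: [0.4954, -0.1255, 0.1335]
ee_rot: [0.452, 0.544, -0.455, 0.541]
ft_force: [-0.8, -0.2, 1.2]
grip_width: 0.0015
```

```bash
cat >> h.py <<'E'
def barpose(q,d,r=.137):
    return (-.035-r*np.sin(q)-d*np.cos(q), .115-r*np.cos(q)+d*np.sin(q))
E
python3 -c "
from h import *
where(); x,y=barpose(1.95,.035); print(x,y); goto(x,y,.2,np.pi/2-1.95)"
```

```text
t 9.95 board xy [-0.084  -0.0007] z 0.1335 yaw 0.004 F [-0.8 -0.2  1.2] w 0.0015 q [-0.27  0.4   1.94 -0.    0.8   1.12]
-0.14931115185823507 0.19822836392026175
shift cm [ -6.59  -6.49 -19.93] turn [22.  -0.   0.4]
```

>>> carry_out --increments '[255, -5, -2, -4, 8, 0, 0, 255, -6.6, -4, -10, 15, 0, 0, 255, -6.6, -6.5, -15, 22, 0, 0, 255, -6.6, -6.5, -20, 22, 0, 0, 255, -6.6, -6.5, -20, 22, 0, 0]'

```text
time: 10.58
eef_pos: [0.3948, 0.0619, 0.2008]
ee_rot: [-0.546, -0.449, 0.549, -0.446]
ft_force: [-0.0, -0.5, -0.6]
grip_width: 0.0002
```

```bash
python3 -c "
from h import *
where(); x,y=barpose(1.95,.035); goto(x,y,.022,np.pi/2-1.95)
snap('scene','scene6'); crop('scene6',195,140,355,270,5,'scene6c');snap('top','top6'); crop('top6',180,115,335,265,5,'top6c')"
```

```text
t 10.57 board xy [-0.1504  0.2013] z 0.2008 yaw -0.375 F [-0.  -0.5 -0.6] w 0.0002 q [0.12 0.14 2.12 0.   0.89 1.89]
shift cm [17.88  0.31  0.24] turn [0.2 0.  0.3]
```

View pics/top6c.png

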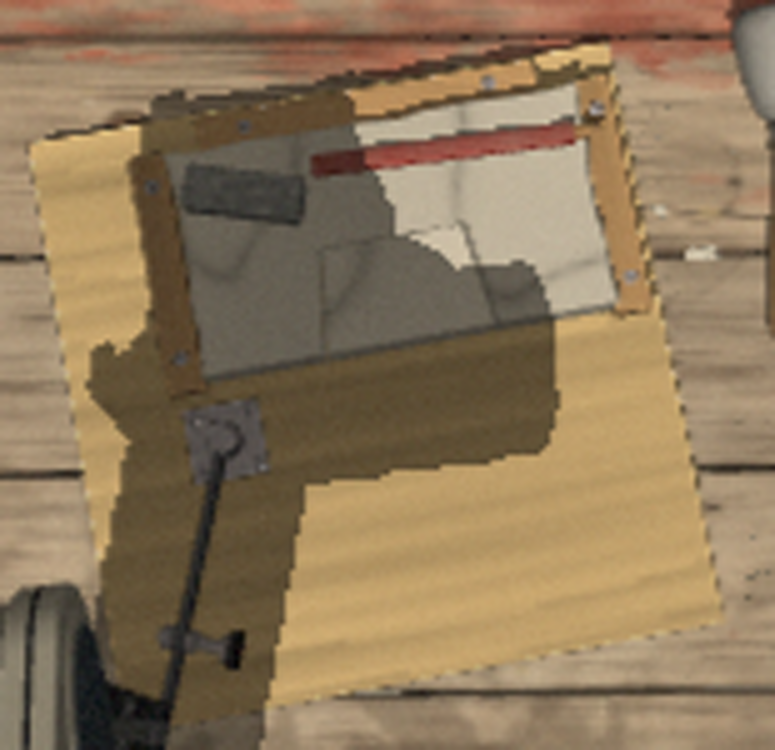

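View pics/scene6c.png

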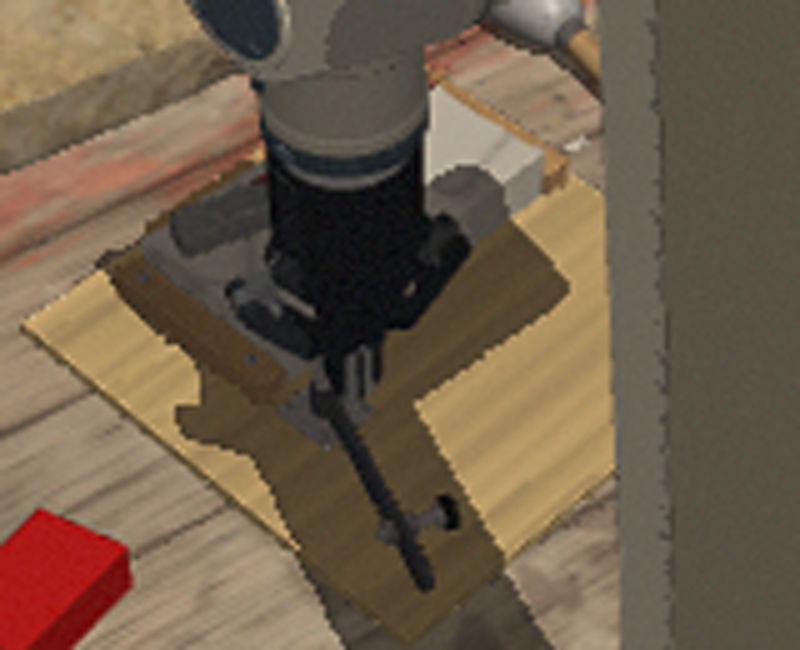

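The piece sits flush: in the top crop its front edge is in line with the slab's edge from (204,380) to (617,308). The bar hasn't moved. Next I'll descend on the bar's outer side.

>>> carry_out --increments '[255, 4, 0.3, 0.2, 0, 0, 0, 255, 9, 0.3, 0.2, 0, 0, 0, 255, 14, 0.3, 0.2, 0, 0, 0, 255, 17.8, 0.3, 0.2, 0, 0, 0, 255, 17.8, 0.3, 0.2, 0, 0, 0]'

```text
time: 11.3
eef_pos: [0.3958, 0.0559, 0.0205]
ee_rot: [-0.545, -0.449, 0.552, -0.444]
ft_force: [-0.6, 0.0, -0.4]
grip_width: 0.0002
```

```bash
python3 -c "
from h import *
where()
c=dict(np.load('top6.npz'))
for p in ((219,465),(189,610),(167,712)):
    e=w2b(ray(c,T(*p),.042))-[-.035,.115]; print(np.hypot(*e),np.arctan2(-e[0],-e[1]))
for q in (1.95,1.75): goto(*barpose(q,.0175),.022,np.pi/2-q)
snap('scene','scene7'); crop('scene7',195,140,355,270,5,'scene7c')
"
```

```text
t 11.3 board xy [-0.1506  0.1952] z 0.0205 yaw -0.38 F [-0.6  0.  -0.4] w 0.0002 q [0.11 0.53 2.21 0.   0.41 1.88]
0.013727083095698395 1.894310088089243
0.09603634739995061 1.9392054003446655
0.1530953346271412 1.945096240951576
shift cm [-0.14  0.01  1.43] turn [-0.   0.2  0.6]
shift cm [-0.13 -0.07  4.18] turn [-11.5   0.1   0.6]
```

View pics/scene7c.png

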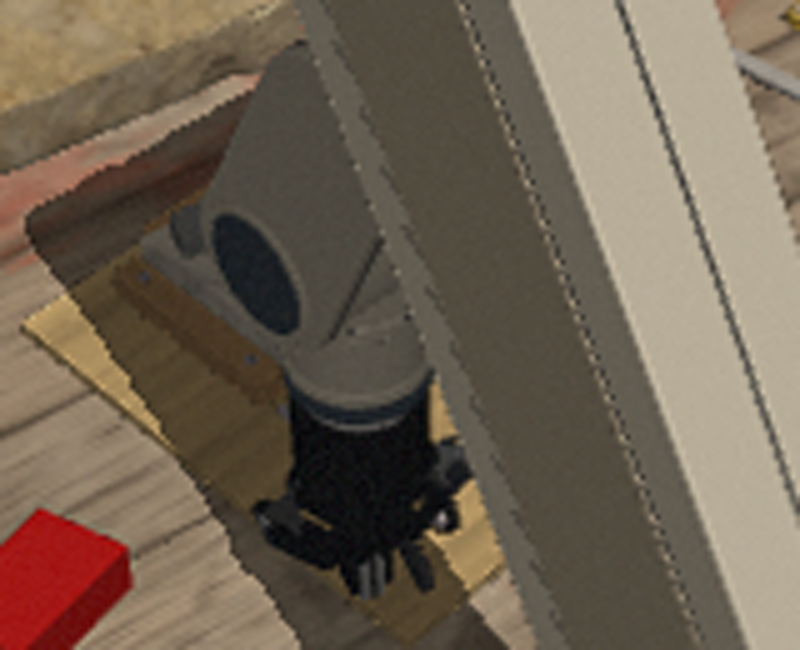

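```bash
python3 -c "
from h import *
for q,d in ((1.95,.028),(1.95,.021),(1.90,.0175),(1.82,.0175),(1.73,.0175)): goto(*barpose(q,d),.022,np.pi/2-q)
"
```

```text
shift cm [ 0.   -0.1   0.43] turn [-0.   0.1  0.5]
shift cm [ 0.   -0.1   1.13] turn [-0.   0.1  0.5]
shift cm [ 0.01 -0.17  2.17] turn [-2.9  0.1  0.5]
shift cm [ 0.01 -0.21  3.27] turn [-7.5  0.1  0.5]
shift cm [ 0.01 -0.15  4.51] turn [-12.6   0.1   0.5]
```

>>> carry_out --increments '[255, 0, -0.1, 0.4, 0, 0, 0.5, 255, 0, -0.1, 1.1, 0, 0, 0.5, 255, 0, -0.1, 2.1, -2.9, 0, 0.5, 255, 0, -0.1, 3.3, -7.5, 0, 0.5, 255, 0, -0.1, 4.5, -12.6, 0, 0.5]'

```text
time: 11.98
eef_pos: [0.3877, 0.0118, 0.0233]
ee_rot: [0.496, 0.503, -0.495, 0.506]
ft_force: [1.1, 1.9, -1.0]
grip_width: 0.0001
```

```bash
python3 -c "
from h import *
where()
for q in (1.64,1.55,1.46,1.37,1.28): goto(*barpose(q,.0175),.022,np.pi/2-q)
"
```

```text
t 11.97 board xy [-0.1662  0.1532] z 0.0233 yaw -0.157 F [ 1.1  1.9 -1. ] w 0.0001 q [ 0.    0.51  2.24 -0.    0.38  1.56]
shift cm [ 0.13 -0.25  1.18] turn [-5.   0.1 -0.2]
shift cm [ 0.13 -0.24  2.42] turn [-10.2   0.1  -0.2]
shift cm [ 0.14 -0.12  3.66] turn [-15.3   0.1  -0.2]
shift cm [0.14 0.11 4.88] turn [-20.5   0.1  -0.2]
shift cm [0.14 0.45 6.08] turn [-25.6   0.1  -0.2]
```

>>> carry_out --increments '[255, 0.1, -0.2, 1.2, -5, 0, 0, 255, 0.1, -0.2, 2.4, -10.2, 0, 0, 255, 0.1, -0.1, 3.7, -15.3, 0, 0, 255, 0.1, 0.1, 4.9, -20.5, 0, 0, 255, 0.1, 0.4, 6.1, -25.6, 0, 0]'

```text
time: 12.6
eef_pos: [0.3935, -0.0499, 0.0236]
ee_rot: [0.371, 0.6, -0.37, 0.604]
ft_force: [0.8, 1.3, -0.4]
grip_width: -0.0001
```

```bash
python3 -c "
from h import *
where()
for q in (1.19,1.10,1.01,.92,.83): goto(*barpose(q,.0175),.022,np.pi/2-q)
"
```

```text
t 12.6 board xy [-0.1712  0.0915] z 0.0236 yaw 0.293 F [ 0.8  1.3 -0.4] w -0.0001 q [-0.16  0.52  2.23 -0.    0.39  0.95]
shift cm [ 0.17 -0.08  1.14] turn [-5.   0.2 -0.3]
shift cm [ 0.17 -0.07  2.38] turn [-10.2   0.2  -0.2]
shift cm [0.18 0.05 3.62] turn [-15.3   0.3  -0.2]
shift cm [0.18 0.28 4.84] turn [-20.5   0.3  -0.2]
shift cm [0.19 0.61 6.03] turn [-25.7   0.3  -0.2]
```

>>> carry_out --increments '[255, 0.1, -0.1, 1.1, -5, 0, 0, 255, 0.1, -0.1, 2.4, -10.2, 0, 0, 255, 0.1, 0, 3.6, -15.3, 0, 0, 255, 0.1, 0.3, 4.8, -20.5, 0, 0, 255, 0.1, 0.6, 6, -25.7, 0, 0]'

```text
time: 13.22
eef_pos: [0.4258, -0.1014, 0.024]
ee_rot: [0.227, 0.667, -0.226, 0.672]
ft_force: [-0.5, 1.5, 0.8]
grip_width: 0.0004
```

```bash
python3 -c "
from h import *
where()
for q in (.74,.65,.56,.47,.38): goto(*barpose(q,.0175),.022,np.pi/2-q)
snap('top','top8'); crop('top8',180,115,335,265,4,'top8c')
"
```

```text
t 13.22 board xy [-0.1484  0.0351] z 0.024 yaw 0.744 F [-0.5  1.5  0.8] w 0.0004 q [-0.26  0.54  2.14  0.    0.45  0.39]
shift cm [ 0.2  -0.05  1.25] turn [-5.   0.4 -0.1]
shift cm [ 0.21 -0.05  2.49] turn [-10.1   0.4  -0.1]
shift cm [0.22 0.07 3.73] turn [-15.3   0.4  -0.1]
shift cm [0.23 0.3  4.95] turn [-20.4   0.4  -0.1]
shift cm [0.24 0.64 6.14] turn [-25.6   0.4  -0.1]
```

View pics/top8c.png

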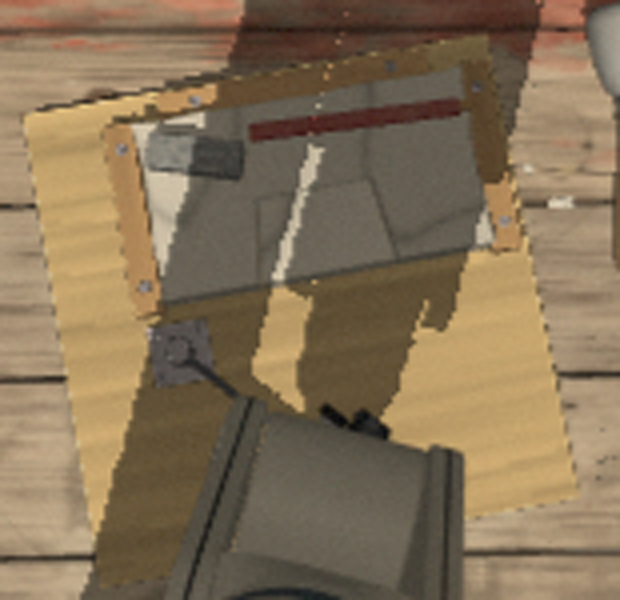

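The bar is moving with the fingers: in the crop it runs from its pivot at (180,350) towards (235,395), with its foot showing near (370,425). The piece is still home, so I'll carry on.

>>> carry_out --increments '[255, 0.2, 0, 1.2, -5, 0, 0, 255, 0.2, 0, 2.5, -10.1, 0, 0, 255, 0.2, 0.1, 3.7, -15.3, 0, 0, 255, 0.2, 0.3, 4.9, -20.4, 0, 0, 255, 0.2, 0.6, 6.1, -25.6, 0, 0]'

```text
time: 13.9
eef_pos: [0.4795, -0.1346, 0.0236]
ee_rot: [0.07, 0.7, -0.071, 0.707]
ft_force: [-0.5, 1.7, 0.6]
grip_width: -0.0001
```

```bash
python3 -c "
from h import *
where()
for q in (.30,.23,.17,.11,.06,0): goto(*barpose(q,.0175),.022,np.pi/2-q)
"
```

```text
t 13.9 board xy [-0.1012 -0.0069] z 0.0236 yaw 1.196 F [-0.5  1.7  0.6] w -0.0001 q [-0.3   0.59  2.01  0.    0.53 -0.1 ]
shift cm [ 0.17 -0.02  0.98] turn [-4.3  0.5  0. ]
shift cm [ 0.18 -0.04  1.94] turn [-8.3  0.5  0.1]
shift cm [0.19 0.   2.77] turn [-11.8   0.5   0.1]
shift cm [0.19 0.09 3.59] turn [-15.2   0.5   0.1]
shift cm [0.2  0.2  4.28] turn [-18.1   0.5   0.1]
shift cm [0.21 0.38 5.08] turn [-21.5   0.5   0.1]
```

>>> carry_out --increments '[255, 0.1, 0, 1, -4.3, 0.3, 0, 255, 0.1, 0, 1.9, -8.3, 0.5, 0, 255, 0.1, 0, 2.8, -11.8, 0.5, 0, 255, 0.1, 0.1, 3.6, -15.2, 0.5, 0, 255, 0.1, 0.2, 4.2, -18.1, 0.5, 0]'

```text
time: 14.52
eef_pos: [0.521, -0.1413, 0.024]
ee_rot: [-0.042, 0.706, 0.04, 0.706]
ft_force: [-1.2, -0.9, -0.1]
grip_width: 0.0002
```

```bash
python3 -c "
from h import *
where()
for q in (.04,.02,0,-.02): goto(*barpose(q,.0175),.022,np.pi/2-q)
"
```

```text
t 14.53 board xy [-0.0615 -0.0208] z 0.024 yaw 1.512 F [-1.2 -0.9 -0.1] w 0.0002 q [-0.29  0.63  1.92 -0.    0.6  -0.4 ]
shift cm [ 0.2  -0.02  0.36] turn [-1.1  0.   0.1]
shift cm [ 0.2  -0.05  0.63] turn [-2.2  0.   0.1]
shift cm [ 0.2  -0.07  0.91] turn [-3.4  0.   0.1]
shift cm [ 0.2  -0.08  1.18] turn [-4.5  0.   0.1]
```

>>> carry_out --increments '[255, 0.1, 0, 0.3, -1.1, 0, 0, 255, 0.1, 0, 0.6, -2.2, 0, 0, 255, 0.1, 0, 0.8, -3, 0, 0]'

```text
time: 14.9
eef_pos: [0.5291, -0.1405, 0.0233]
ee_rot: [-0.06, 0.704, 0.059, 0.705]
ft_force: [-2.4, -1.3, 0.3]
grip_width: 0.0
```

```bash
python3 -c "
from h import *
where()
"
```

```text
t 14.9 board xy [-0.0535 -0.0213] z 0.0233 yaw 1.564 F [-2.4 -1.3  0.3] w 0.0 q [-0.28  0.63  1.9  -0.    0.61 -0.45]
```

>>> carry_out --increments '[255, 0, 0, 0.1, 0, 0, 0, 255, 0, 0, 0.2, 0, 0, 0, 255, 0, 0, 0.3, 0, 0, 0]'

```text
time: 15.28
eef_pos: [0.5318, -0.14, 0.0233]
ee_rot: [-0.06, 0.704, 0.059, 0.705]
ft_force: [-4.1, -2.7, 2.0]
grip_width: -0.0002
```

```bash
python3 -c "
from h import *
where()
"
```

```text
t 15.28 board xy [-0.0507 -0.0213] z 0.0233 yaw 1.564 F [-4.1 -2.7  2. ] w -0.0002 q [-0.28  0.64  1.89 -0.    0.61 -0.44]
```

>>> carry_out --increments '[255, 0, 0, 0.1, 0, 0, 0, 255, 0, 0, 0.2, 0, 0, 0, 255, 0, 0, 0.3, 0, 0, 0]'

```text
time: 15.65
eef_pos: [0.5319, -0.1397, 0.0231]
ee_rot: [-0.06, 0.706, 0.059, 0.703]
ft_force: [-12.9, -6.9, 11.6]
grip_width: -0.0004
```

```bash
python3 -c "
from h import *
where()
"
```

```text
t 15.65 board xy [-0.0505 -0.0211] z 0.0231 yaw 1.565 F [-12.9  -6.9  11.6] w -0.0004 q [-0.28  0.64  1.89 -0.01  0.62 -0.44]
```

It has stopped firmly, with the foot pressed against the piece. I'll retreat straight back and lift clear.

>>> carry_out --increments '[255, 0, 0, -0.5, 0, 0, 0, 255, 0, 0, -1.5, 0, 0, 0, 255, 0, 0, -3, 0, 0, 0, 255, -5, 0, -5, 0, 0, 0, 255, -11, 0, -9, 0, 0, 0]'

```text
time: 16.27
eef_pos: [0.4478, -0.1537, 0.1259]
ee_rot: [-0.06, 0.707, 0.059, 0.702]
ft_force: [1.3, -0.4, 0.8]
grip_width: 0.0003
```

>>> carry_out --increments '[255, -5, -5, -3, 0, 0, 0, 255, -8, -10, -3, 0, 0, 0, 255, -8, -16, -3, 0, 0, 0, 255, -8, -22, -3, 0, 0, 0, 255, -8, -26, -3, 0, 0, 0]'

```text
time: 16.9
eef_pos: [0.4619, -0.4174, 0.2063]
ee_rot: [-0.06, 0.706, 0.059, 0.703]
ft_force: [0.4, -0.4, 0.2]
grip_width: 0.0002
```

```bash
python3 -c "
from h import *
where()
snap('top','top9'); crop('top9',180,115,335,265,5,'top9c');snap('scene','scene9'); crop('scene9',195,140,355,270,5,'scene9c')
"
```

```text
t 16.9 board xy [-0.1677 -0.2823] z 0.2063 yaw 1.564 F [ 0.4 -0.4  0.2] w 0.0002 q [-0.75  0.45  1.65 -0.01  1.04 -0.92]
```

View pics/top9c.png

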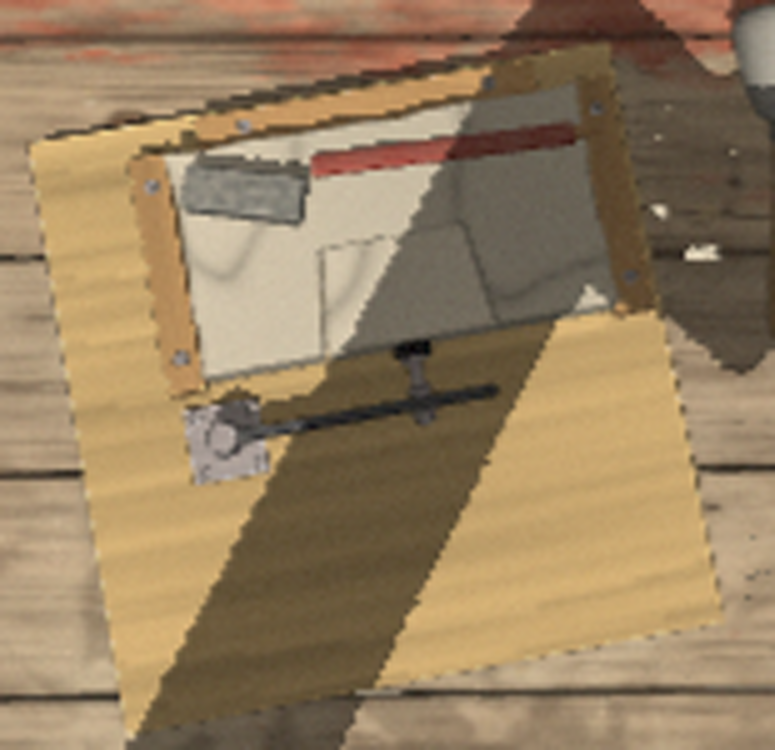

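View pics/scene9c.png

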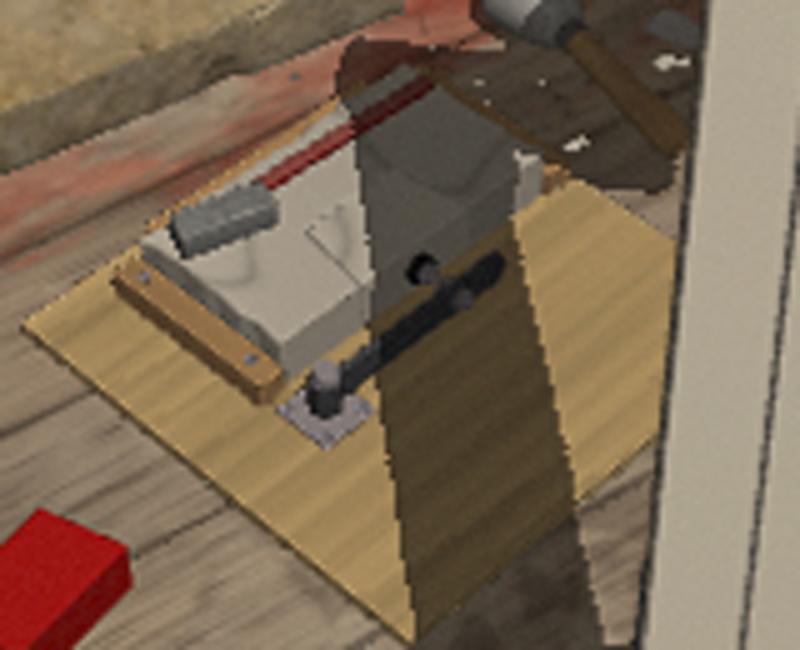

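```bash
python3 -c "
from h import *
c=dict(np.load('top9.npz')); c0=dict(np.load('top0.npz'))
for p in ((300,427),(495,390)):
    e=w2b(ray(c,T(*p),.042))-[-.035,.115]; print(np.hypot(*e),np.arctan2(-e[0],-e[1]))
op=[('top',T(327,356),(-.03,.0485,.052)),('top',T(493,326),(-.03,-.0485,.052)),('top',T(321,250),(.03,.0405,.052)),('top',T(464,227),(.03,-.0405,.052))]
p,r=pose_fit({'top':c},op,[.6,-.1,.17]); print(w2b(p),p[2]-BP[2])
d=cv2.absdiff(c['img'],c0['img']); 
"
```

```text
0.04419521271234401 0.003806699623239579
0.1565855678039538 -0.00341043278982149
[0.03023852 0.00063862] -0.01019505125090095
```

The measured bar angle is about 0 and the piece is at x = 30.2 mm, y = 0.6 mm. The slab tools look unmoved. I'll hand it in.

```bash
python3 -c "
from h import *
print(job_done())"
```

```text
the job is handed in; nothing more can be done
None
```

The repair piece is fully home in the notch, and the swing bar is closed with its rubber foot against the front of the piece. I handed the job in at about 17 s of the 64 s allowed; it gives no verdict.

**What I did:** I pushed the piece sideways onto the notch's middle line with the fingertips. Then I pushed it in from the front with two fingers until it met a hard stop at about 16 N. Last, I swept the bar round with shut fingers until it stopped firmly and moved the arm clear.

**Last checks, from the top camera:**
- **Piece:** x = 30.2 mm, y = 0.6 mm and about -0.01 rad off square, with its front face flush with the slab's edge.
- **Bar:** the angle is 0.00 ± 0.005 rad, well under the 0.03 limit.
- **Other objects:** the rubbing stone and pencil look unmoved in the last pictures. The mallet is only partly in view and I made no separate check of the chisel, but the arm worked over the board and never came down near either.

No check failed. The one disagreement was in measuring the piece's starting position: the two cameras differed by 4 to 5 mm, and I relied on the top view.

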